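# Clear the tissue crusher's deck and hold its pestle drawn for inspection

### The job

Use the orange scraper block (not your fingers) to sweep all three reddish-brown ceramic chips off the crusher's deck into the white catch tray at its end, and stand the scraper upright back on the bench. Only then draw the black-knobbed pestle straight up out of its snug bore, without forcing it sideways, until the whole blue band is out in the open but none of the red band below it shows, and finish while holding it still there in the gripper. Leave everything else on the bench where it is.

Things in the scene. Friction and masses are not known exactly. Their poses are not given: they have to be found in the camera images.
- crusher: Tissue crusher fixed to the bench, long in its own y; origin on the bench, z up. Flat rimless aluminium deck, top 90 mm above the bench, x -60 to 60 mm, y -130 to 70 mm. The vertical bore opens flush in the deck at x 0, y -100 mm. At the +y end a white open catch tray on the bench: x -75 to 75 mm, y 50 to 190 mm (20 mm of it under the deck), walls 50 mm high, 4 mm thick.
- bore_mouth (a point): Centre of the bore's mouth, level with the deck top (90 mm above the bench). Round blind bore, 75 mm deep, 23.5 mm diameter; its axes are the crusher's.
- deck_edge (a point): Middle of the deck's +y edge, on the deck top, over the tray: chips pushed past it fall into the tray.
- pestle_knob (a point): Centre of the knob of the pestle, a loose upright rod (about 0.35 kg) standing on the bore's floor; it falls back if let go. Black round knob, 30 mm diameter, from 26 mm below this point to 22 mm above; below it a flange, 36 mm diameter and 5 mm thick, then the 22 mm steel shaft. At home this point is 43 mm above the deck (133 mm above the bench).
- pestle: The same pestle; origin at the centre of its foot, 118 mm below the knob's centre; z up. At home the blue band is hidden 22 to 36 mm down the bore and the red band 52 to 60 mm down, so 44 mm of lift is midway: blue all out, red all in, 31 mm of shaft still in the bore. The fit has 1.5 mm of play in diameter.
- scraper_grip (a point): Centre of the grey handle of the scraper (about 0.22 kg), loose, upright on the bench left or right of the crusher. Handle 50 mm along its x, 24 mm thick along its y, 70 mm tall (35 mm below to 35 mm above this point). Below it the orange block, 100 mm along x, 30 mm along y, 50 mm tall; its flat underside is 85 mm below this point.
- chip0_center (a point): Centre of a loose reddish-brown ceramic chip, 16 x 12 x 8 mm (8 mm tall), lying at the start on the deck, within 32 mm of the deck's midline and at y = -5 to 45 mm in the crusher's frame.
- chip0: The same chip 0; origin at the centre of its underside.
- chip1_center (a point): Centre of a loose reddish-brown ceramic chip, 16 x 12 x 8 mm (8 mm tall), lying at the start on the deck, within 32 mm of the deck's midline and at y = -5 to 45 mm in the crusher's frame.
- chip1: The same chip 1; origin at the centre of its underside.
- chip2_center (a point): Centre of a loose reddish-brown ceramic chip, 16 x 12 x 8 mm (8 mm tall), lying at the start on the deck, within 32 mm of the deck's midline and at y = -5 to 45 mm in the crusher's frame.
- chip2: The same chip 2; origin at the centre of its underside.
- scraper: The same scraper; origin at the centre of its underside, z up, x along its 100 mm width.
- tip_box: Bystander: blue box with clear lid, 124 x 89 x 72 mm, loose on the bench on the other side from the scraper. Origin under its centre.
- bottle_a: Bystander: orange-capped bottle, 80 mm diameter, 170 mm tall, at the back left. Origin under its centre.
- bottle_b: Bystander: orange-capped bottle, 70 mm diameter, 150 mm tall, at the back right. Origin under its centre.
- dish: Bystander: flat round clear dish, 90 mm diameter, 14 mm tall, near the robot. Origin under its centre.
There are look-alikes about, which are no part of the job. Of the things that look like the scraper, the smallest one is meant.

How it is judged:
On the way, in this order (a step that is already met when the one before it is completed fails the run):
1. all three chips lie in the catch tray, the pestle still home (z of each of chip0_center, chip1_center, chip2_center in the frame of crusher below 0.05 m and y of chip0_center in the frame of crusher between 0.05 and 0.19 m and x of chip0_center in the frame of crusher between -0.075 and 0.075 m and y of chip1_center in the frame of crusher between 0.05 and 0.19 m and x of chip1_center in the frame of crusher between -0.075 and 0.075 m and y of chip2_center in the frame of crusher between 0.05 and 0.19 m and x of chip2_center in the frame of crusher between -0.075 and 0.075 m and z of pestle_knob in the frame of crusher below 0.145 m), for 0.2 s.
2. the scraper stands upright on the bench, let go (height (world z) of scraper_grip below 0.092 m and angle between scraper_grip's own z axis and vertical below 0.15 rad and linear speed of scraper below 0.02 m/s and contact force between the fingers and scraper below 0.1 N and z of pestle_knob in the frame of crusher below 0.145 m), for 0.2 s.
At the end, for the whole second after the job is handed in: All chips in the tray; scraper upright on the bench (within 0.15 rad), let go; pestle held by the fingers (over 1 N), still, upright within 0.06 rad, within 10 mm of the bore axis, drawn 35 to 53 mm from home (blue out, red in), not wedged (under 15 N on the bore) (z of each of chip0_center, chip1_center, chip2_center in the frame of crusher below 0.05 m and y of chip0_center in the frame of crusher between 0.05 and 0.19 m and x of chip0_center in the frame of crusher between -0.075 and 0.075 m and y of chip1_center in the frame of crusher between 0.05 and 0.19 m and x of chip1_center in the frame of crusher between -0.075 and 0.075 m and y of chip2_center in the frame of crusher between 0.05 and 0.19 m and x of chip2_center in the frame of crusher between -0.075 and 0.075 m and height (world z) of scraper_grip below 0.092 m and angle between scraper_grip's own z axis and vertical below 0.15 rad and linear speed of scraper below 0.02 m/s and contact force between the fingers and scraper below 0.1 N and z of pestle_knob in the frame of crusher between 0.168 and 0.186 m and horizontal distance between pestle_knob and bore_mouth below 0.01 m and angle between pestle_knob's own z axis and vertical below 0.06 rad and linear speed of pestle below 0.01 m/s and contact force between the fingers and pestle above 1 N and contact force between pestle and crusher below 15 N); the arm keeps its last pose, push and grip.
It fails at once if the pestle is drawn more than 15 mm before every chip is in the tray (z of pestle_knob in the frame of crusher above 0.148 m and not (z of each of chip0_center, chip1_center, chip2_center in the frame of crusher below 0.05 m and y of chip0_center in the frame of crusher between 0.05 and 0.19 m and x of chip0_center in the frame of crusher between -0.075 and 0.075 m and y of chip1_center in the frame of crusher between 0.05 and 0.19 m and x of chip1_center in the frame of crusher between -0.075 and 0.075 m and y of chip2_center in the frame of crusher between 0.05 and 0.19 m and x of chip2_center in the frame of crusher between -0.075 and 0.075 m)).
It fails at once if the pestle is forced against its bore with more than 45 N (contact force between pestle and crusher above 45 N).
It fails at once if the red band is drawn out of the bore (z of pestle_knob in the frame of crusher above 0.187 m).
It fails at once if the robot itself pushes a chip (contact force between any of the fingers, the arm and chip0 above 0.5 N or contact force between any of the fingers, the arm and chip1 above 0.5 N or contact force between any of the fingers, the arm and chip2 above 0.5 N).
It fails at once if something else on the bench is moved more than 20 mm (distance of any of tip_box, bottle_a, bottle_b, dish from where it was at the start of the episode above 0.02 m).
It also fails if it takes over 64 s, if anything falls off the work surface, if the arm or the gripper's body presses on something with over 40 N, if the wrist force passes 120 N, or if a joint passes its speed limit or range.

### The arm

A 7-joint arm with a two-finger parallel gripper is mounted at the origin on the work surface. World frame = base frame: x ahead of the robot, y to its left, z up, the work surface at z = 0. Lengths are in m, angles in rad, forces in N, time in s.
With the tool pointing down it reaches from about 0.35 to 0.9 m from the base axis. Payload 19.9 kg.
Tool frame: the origin (TCP) lies at the very end of the fingers, on their centre line; the grasp point (between the pads) lies 19 mm behind it; z points along the fingers, x is the direction in which the jaws open and shut, and the axes are right-handed (so a half turn about z gives the same grasp; the last joint's range is limited). The gripper opens to 94 mm and grips with 3 to 60 N. Pads are 16 mm wide; open, the fingers measure 119 mm over their backs; the gripper's body (75 mm by 177 mm) begins 78 mm behind the grasp point.
Start: joints at [-1.27, 0.417, -0.01, 1.614, 0.005, 1.111, -0.053], TCP at [0.209, 0.589, 0.205] pointing down, gripper open.
Joint ranges: [-2.81, 2.81], [-0.39, 2.02], [-1.27, 1.25], [0.06, 2.57], [-1.19, 4.33], [0.19, 2], [-2.82, 2.82]. Speed limits (rad/s): [1.89, 1.89, 2.39, 2.39, 3.01, 3.01, 3.01].

### API

Orientations are given as a unit quaternion [w, x, y, z].
In Python, from cell import state, grab_frame, job_done gives the robot as it stands.
- The arm moves only by the shell command python3 -m creep 'ROWS'. ROWS is JSON, a list that holds one entry, the list of rows, each a list of 7 numbers: the shift along the tool's x, y, z in mm, then the turn, a rotation vector about the tool's x, y, z in rad, then the closure, from -1 (fully open) to 1 (shut). In form: [[[tx, ty, tz, ax, ay, az, grip], ...]]. A call has 1 to 8 rows; each row is the pose to reach, as a shift and turn from the pose commanded when the call began, along the tool's axes at that moment; what a row does not reach only later rows make up. A row lasts 1/12 s, in which the tool goes at most 41.7 mm and 7.16 degrees, less where a joint would pass 70% of its speed; a pose out of reach is approached as far as the arm can. A call with a gripper value outside its range is refused whole. The fingers move at their own pace and stop on an object; the grip force is fixed at half the most. Time passes only in rows, so rows that repeat a pose let the fingers close. It gives the time, the measured TCP pose, the force and the opening at its end, in the units of the state.
- state(): the state, without advancing time (a new reading comes with each control period).
- grab_frame(name): name is "scene" or "top"; returns a dict with "img" (420x560x3 uint8, red, green, blue), "fx", "fy", "cx", "cy" (pixels), "rvec" (rotation vector, rad) and "tvec" (3), from world to camera coordinates, as OpenCV has them. Camera axes: x right, y down, z forward; pixel columns grow to the right and rows downward; lengths in m; the calibration is good to about 2 mm. A picture is of the moment at which its call begins. There is no depth.
- job_done(): hands the job in, once; it reports no verdict.
The state is a dict: "time": time; "joints": joint angles; "joint_velocities": joint speeds; "effort": joint torques, N m; "ee_pos": TCP position; "tcp_rot": TCP orientation; "wrist_force": force on the tool from outside, world axes, zero at the start; "ft_torque": the same for the moment, N m; "grip_width": finger opening in m.
Only numpy, scipy, OpenCV 4.12 (cv2) and the standard library are available. Lean on these libraries where they do the work, as an engineer would, in place of code of your own. Each camera call takes 0.05 s, during which the arm holds its last target.

## Working session

There is one attempt and no reset: what is moved stays moved. The work goes in short steps, Python scripts to look and compute and a shell command to move; the robot and the scene stay as the last step left them, time stands still between calls to the robot, and variables do not carry over. Pictures are saved under pics/ and viewed, and the job is handed in when it is done.

```bash
ls; mkdir -p pics; python3 - <<'E'
from cell import state, grab_frame
import cv2
print(state())
for n in ("scene","top"):
    f=grab_frame(n); cv2.imwrite(f"pics/{n}0.png",f["img"][:,:,::-1]); print({k:f[k] for k in f if k!="img"})
E
```

```text
pics
{'time': 0.0, 'joints': array([-1.27049877,  0.41796679, -0.01029545,  1.61417969,  0.00468499,
        1.11070875, -0.0530066 ]), 'joint_velocities': array([ 5.32725140e-04, -2.21739428e-04, -1.37553027e-03,  6.79731831e-04,
       -2.17942564e-04,  8.43958598e-05, -6.73640637e-05]), 'effort': array([ 1.29575885e-03, -8.51280355e+01,  6.39190581e-01, -4.25964797e+01,
       -4.88855189e-02,  1.90149585e-02,  1.16190981e-04]), 'ee_pos': array([0.20937162, 0.58847799, 0.20482749]), 'tcp_rot': array([ 3.89768724e-04,  8.17065456e-01,  5.76544584e-01, -4.81316379e-04]), 'wrist_force': array([ 0.11576036,  0.08975794, -0.77668059]), 'ft_torque': array([-0.00045621,  0.04678638, -0.02576023]), 'grip_width': 0.0940841952810947}
{'fx': 442.3985301496912, 'fy': 442.3985301496912, 'cx': 276.4349881289207, 'cy': 205.53745345573918, 'rvec': array([ 1.99330764,  1.75320991, -0.54260489]), 'tvec': array([ 0.00798695, -0.38980888,  1.60306675])}
{'fx': 539.9873599092517, 'fy': 539.9873599092517, 'cx': 287.2815255026636, 'cy': 216.17372085436622, 'rvec': array([ 2.20239877, -2.18467139,  0.06772398]), 'tvec': array([-0.07289669,  0.5374551 ,  1.69542406])}
```

View pics/scene0.png

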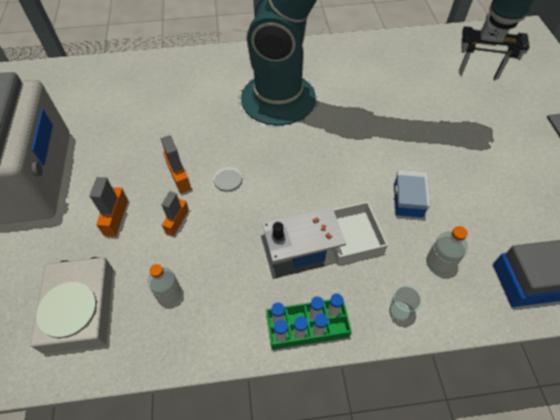

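View pics/top0.png

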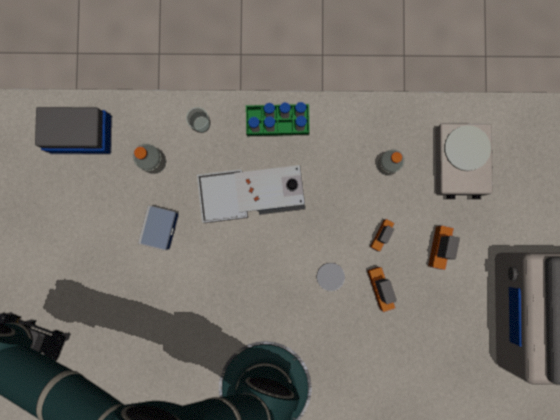

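The scene shows three scraper-like things: A at scene (175,213) / top (382,235), B at scene (177,165) / top (381,288), and C at scene (110,205) / top (443,247). A looks smallest. The crusher's bore end with the knob is at top (291,185), the chips are near top (252,190), and the tray is to their left. I'll crop these and measure.

```bash
cat > h.py <<'E'
import numpy as np, cv2
from scipy.spatial.transform import Rotation as R
def cam(f):
    K=np.array([[f["fx"],0,f["cx"]],[0,f["fy"],f["cy"]],[0,0,1]]);return K,np.asarray(f["rvec"]),np.asarray(f["tvec"])
def pix(f,p,z):
    K,r,t=cam(f);M=cv2.Rodrigues(r)[0];o=-M.T@t
    d=M.T@np.linalg.inv(K)@np.array([p[0],p[1],1.]);s=(z-o[2])/d[2];return o+s*d
def proj(f,P):
    K,r,t=cam(f);return cv2.projectPoints(np.asarray(P,float).reshape(-1,3),r,t,K,None)[0].reshape(-1,2)
def crop(f,x0,y0,x1,y1,s,name):
    c=f["img"][y0:y1,x0:x1,::-1];cv2.imwrite(name,cv2.resize(c,None,fx=s,fy=s,interpolation=cv2.INTER_CUBIC))
E
python3 - <<'E'
from cell import *
from h import *
f=grab_frame("top");crop(f,190,150,320,240,6,"pics/t_cr.png");crop(f,350,205,470,315,5,"pics/t_sc.png")
g=grab_frame("scene");crop(g,90,125,200,245,5,"pics/s_sc.png");crop(g,250,190,400,290,5,"pics/s_cr.png")
E
```

```text
(no output)
```

View pics/t_cr.png

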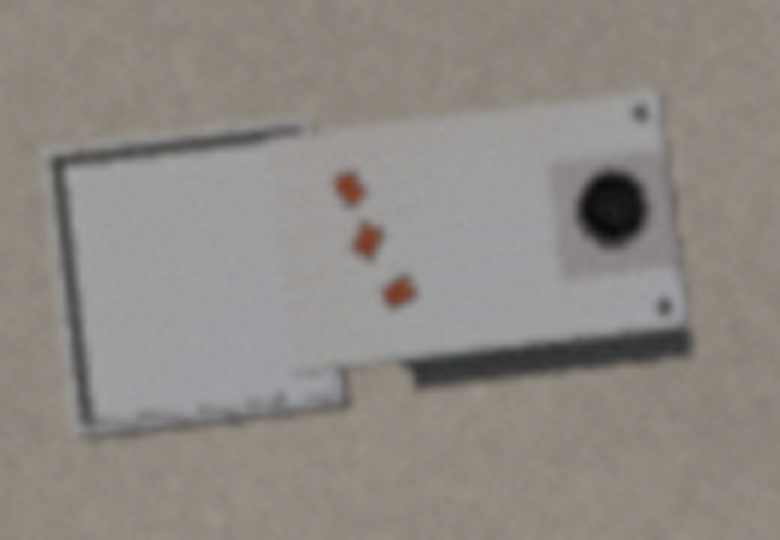

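View pics/t_sc.png

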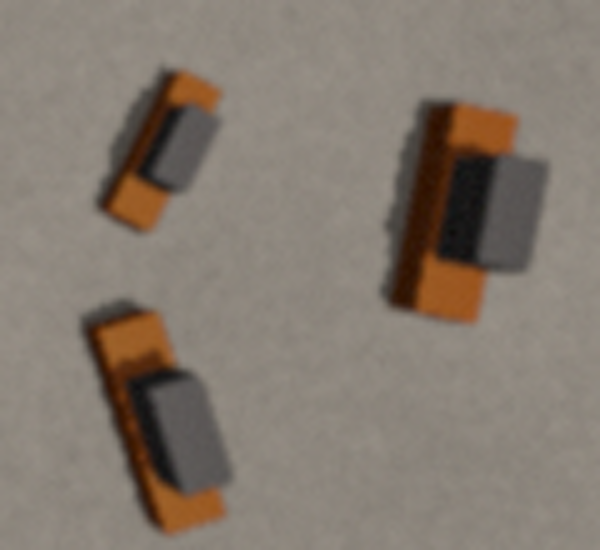

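View pics/s_sc.png

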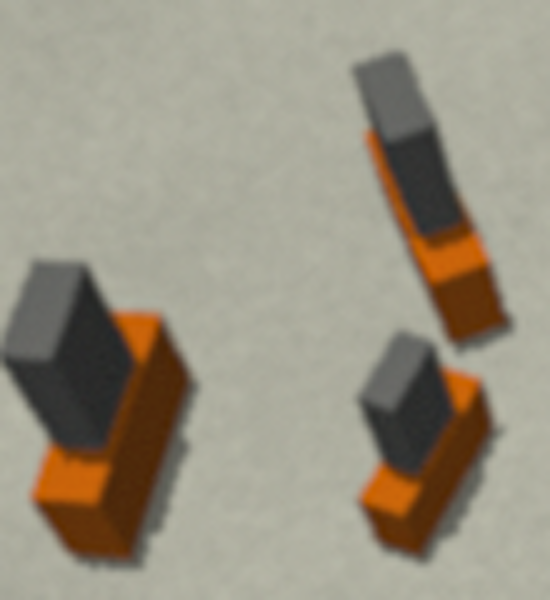

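View pics/s_cr.png

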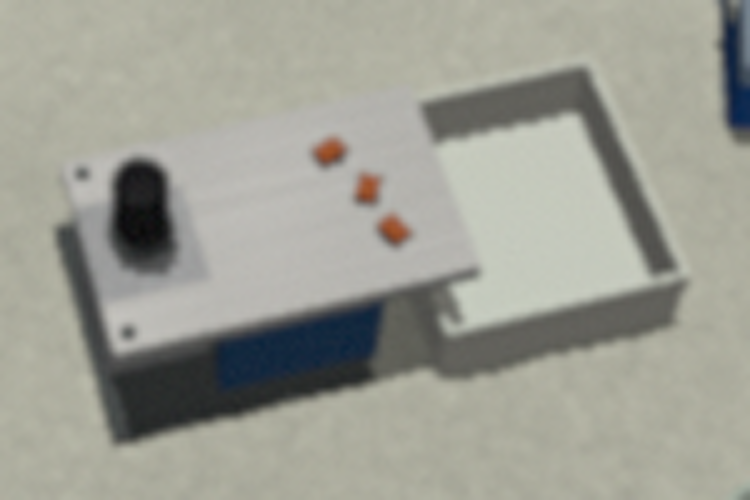

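```bash
cat > fit.py <<'E'
from cell import *
from h import *
from scipy.optimize import least_squares
f=grab_frame("top");g=grab_frame("scene")
def T(u,v): return ((u+.5)/6-.5+190,(v+.5)/6-.5+150)
def S(u,v): return ((u+.5)/5-.5+250,(v+.5)/5-.5+190)
def A(u,v): return ((u+.5)/5-.5+350,(v+.5)/5-.5+205)
def B(u,v): return ((u+.5)/5-.5+90,(v+.5)/5-.5+125)
def fit(ob,x0):
    def w(p,P): 
        c,s=np.cos(p[2]),np.sin(p[2]);P=np.asarray(P,float);return np.c_[p[0]+c*P[:,0]-s*P[:,1],p[1]+s*P[:,0]+c*P[:,1],P[:,2]]
    def res(p): return np.concatenate([(proj(F,w(p,[P]))-q).ravel() for F,q,P in ob])
    r=least_squares(res,x0,loss="soft_l1");print(r.x,np.degrees(r.x[2]));print(np.round(res(r.x).reshape(-1,2),1).tolist());return r.x,w
d=.09
# top: right-upper corner (far,bore end). crusher +y toward tray = world +y. x forward away from robot => up in image
ob=[(f,T(658,92),(.06,-.13,d)),(f,T(690,328),(-.06,-.13,d)),(f,T(268,137),(.06,.07,d)),(f,T(298,370),(-.06,.07,d)),
(g,S(65,162),(-.06,-.13,d)),(g,S(118,355),(.06,-.13,d)),(g,S(480,270),(.06,.07,d)),(g,S(405,90),(-.06,.07,d)),
(f,T(612,207),(0,-.1,.155)),(g,S(140,180),(0,-.1,.15))]
b=pix(f,(250,190),.09);print(b)
c,w=fit(ob,[b[0],b[1],0])
print("bore",w(c,[(0,-.1,.09)]),"edge",w(c,[(0,.07,.09)]))
cc,ss=np.cos(c[2]),np.sin(c[2])
for q in [(350,188),(368,240),(399,292)]:
    P=pix(f,T(*q),.098)-[c[0],c[1],0];print("chip top",P[0]*cc+P[1]*ss,-P[0]*ss+P[1]*cc)
for q in [(329,149),(368,185),(394,227)]:
    P=pix(g,S(*q),.098)-[c[0],c[1],0];print("chip sc",P[0]*cc+P[1]*ss,-P[0]*ss+P[1]*cc)
b=pix(f,A(162,150),.05);print(b)
# scraper: x along length. far end (up in top)=+x
h=.12
ob=[(f,A(180,70),(.05,.015,.05)),(f,A(220,95),(.05,-.015,.05)),(f,A(150,233),(-.05,-.015,.05)),
(f,A(219,120),(.025,-.012,h)),(f,A(182,190),(-.025,-.012,h)),(f,A(187,104),(.025,.012,h)),
(g,B(362,399),(.025,-.012,h)),(g,B(395,408),(.025,.012,h)),(g,B(437,347),(-.025,.012,h)),(g,B(405,332),(-.025,-.012,h)),
(g,B(482,380),(-.05,.015,.05)),(g,B(405,515),(.05,.015,.05)),(g,B(362,497),(.05,-.015,.05)),(g,B(425,558),(.05,.015,0))]
s,_=fit(ob,[b[0],b[1],0.4*-1])
E
python3 fit.py
```

```text
[0.6124483  0.04562646 0.09      ]
[0.61506713 0.01721066 0.12248851] 7.018074855030225
[[0.3, 0.0], [-0.5, -0.3], [0.1, -0.1], [-0.6, 0.2], [-0.8, -0.2], [-0.9, -0.4], [0.4, -0.5], [1.2, -1.2], [0.7, -1.1], [0.1, 0.7]]
bore [[ 0.62728537 -0.08204011  0.09      ]] edge [[0.60651436 0.0866862  0.09      ]]
chip top 0.028133188789027166 0.031317333331401236
chip top 0.0009046474709404309 0.025206074141316242
chip top -0.027019694093603802 0.01260316337744323
chip sc -0.02607103034589691 0.011611236867667808
chip sc 0.0009310399053920186 0.025186959537645964
chip sc 0.02912690704955445 0.030679948505254892
[ 0.48119551 -0.3626453   0.05      ]
[ 0.4811308  -0.36352027 -0.48603296] -27.847637431094668
[[-0.1, -0.4], [0.4, -0.9], [-0.5, -0.1], [0.6, -0.0], [0.2, 0.8], [-0.2, -0.7], [-0.8, -0.4], [0.4, 0.4], [0.6, -1.5], [-0.7, -0.9], [1.2, -0.5], [0.3, 0.0], [-0.5, 0.4], [-0.1, 0.2]]
```

Fits are within about 1 px using the nominal sizes. Object A (scene 175,213) matches a 100x30x120 mm scraper, so it is the smallest one and the right choice. The chips agree between the two cameras. Next is a planning helper.

```bash
cat > plan.py <<'E'
import sys
from cell import *
from h import *
# usage: plan.py x y z yawdeg(of tool x)   target TCP, tool down
def plan(x,y,z,yaw):
    s=state();q=s["tcp_rot"];M=R.from_quat([q[1],q[2],q[3],q[0]])
    a=np.radians(yaw);c,n=np.cos(a),np.sin(a)
    W=R.from_matrix(np.array([[c,n,0],[n,-c,0],[0,0,-1.]]))
    d=M.inv().apply(np.array([x,y,z])-s["ee_pos"])*1000
    print("t=%.2f"%s["time"],"shift mm",np.round(d,1),"turn",np.round((M.inv()*W).as_rotvec(),3),"rows>=%.1f"%(np.linalg.norm(d)/41.7),"F",np.round(s["wrist_force"],1),"w",round(s["grip_width"],4),"j",np.round(s["joints"],2))
if __name__=="__main__": plan(*map(float,sys.argv[1:5]))
E
python3 plan.py 0.45 0.1 0.30 62.15; python3 plan.py 0.4811 -0.3635 0.20 62.15
```

```text
t=0.30 shift mm [-379.9  390.4  -94.6] turn [0.    0.    0.144] rows>=13.3 F [ 0.5 -0.9 -0.5] w 0.0942 j [-1.27  0.42 -0.01  1.61  0.    1.11 -0.05]
t=0.30 shift mm [-806.1  575.1    5.6] turn [0.    0.    0.144] rows>=23.7 F [ 0.5 -0.9 -0.5] w 0.0942 j [-1.27  0.42 -0.01  1.61  0.    1.11 -0.05]
```

```bash
python3 -m creep '[[[-30,30,-40,0,0,0,-1],[-60,60,-70,0,0,0.05,-1],[-90,90,-95,0,0,0.1,-1],[-120,120,-95,0,0,0.144,-1],[-150,152,-95,0,0,0.144,-1],[-180,182,-95,0,0,0.144,-1],[-208,212,-95,0,0,0.144,-1],[-236,240,-95,0,0,0.144,-1]]]'; python3 plan.py 0.4811 -0.3635 0.20 62.15
```

```text
time: 0.97
ee_pos: [0.3432, 0.3124, 0.3005]
tcp_rot: [-0.0, 0.856, 0.516, 0.0]
wrist_force: [0.4, 1.0, 0.4]
grip_width: 0.094
t=0.97 shift mm [-533.4  437.5  100. ] turn [-0.    -0.001  0.   ] rows>=16.7 F [0.4 1.  0.4] w 0.094 j [-0.98  0.04  0.18  1.88 -0.01  1.23  0.29]
```

```bash
python3 -m creep '[[[-31,26,0,0,0,0,-1],[-62,51,0,0,0,0,-1],[-93,77,0,0,0,0,-1],[-124,102,0,0,0,0,-1],[-155,128,0,0,0,0,-1],[-186,153,0,0,0,0,-1],[-217,178,0,0,0,0,-1],[-248,203,0,0,0,0,-1]]]'; python3 plan.py 0.4811 -0.3635 0.20 62.15
```

```text
time: 1.63
ee_pos: [0.4062, -0.0018, 0.3004]
tcp_rot: [-0.0, 0.856, 0.516, 0.0]
wrist_force: [1.7, 0.0, 0.8]
grip_width: 0.0935
t=1.63 shift mm [-285.   235.   100.2] turn [ 0.    -0.001  0.   ] rows>=9.2 F [1.7 0.  0.8] w 0.0935 j [-0.67 -0.11  0.55  2.    0.06  1.24  0.95]
```

```bash
python3 -m creep '[[[-31,26,0,0,0,0,-1],[-62,51,0,0,0,0,-1],[-93,77,0,0,0,0,-1],[-124,102,0,0,0,0,-1],[-155,128,0,0,0,0,-1],[-186,153,10,0,0,0,-1],[-217,178,20,0,0,0,-1],[-248,203,30,0,0,0,-1]]]'; python3 plan.py 0.4811 -0.3635 0.20 62.15
```

```text
time: 2.3
ee_pos: [0.4706, -0.3157, 0.2696]
tcp_rot: [0.0, 0.856, 0.517, 0.0]
wrist_force: [1.7, 2.1, 0.4]
grip_width: 0.0939
t=2.30 shift mm [-37.4  31.6  69.6] turn [0.001 0.    0.002] rows>=2.0 F [1.7 2.1 0.4] w 0.0939 j [-0.16  0.35  0.89  1.71 -0.29  1.22  1.89]
```

```bash
python3 -m creep '[[[-20,16,20,0,0,0,-1],[-37,32,50,0,0,0.002,-1],[-37,32,69,0,0,0.002,-1],[-37,32,69,0,0,0.002,-1]]]'; python3 plan.py 0.4811 -0.3635 0.074 62.15; python3 - <<'E'
from cell import *
from h import *
g=grab_frame("scene");crop(g,90,105,230,245,5,"pics/s1.png")
f=grab_frame("top");crop(f,340,190,440,300,5,"pics/t1.png")
E
```

```text
time: 2.63
ee_pos: [0.4794, -0.3616, 0.1972]
tcp_rot: [-0.002, 0.857, 0.515, -0.002]
wrist_force: [-0.4, 1.3, -0.9]
grip_width: 0.0941
t=2.63 shift mm [ -0.8   3.1 123.2] turn [-0.006  0.001 -0.004] rows>=3.0 F [-0.4  1.3 -0.9] w 0.0941 j [-0.02  0.5   0.83  1.7  -0.4   1.13  2.01]
```

View pics/s1.png

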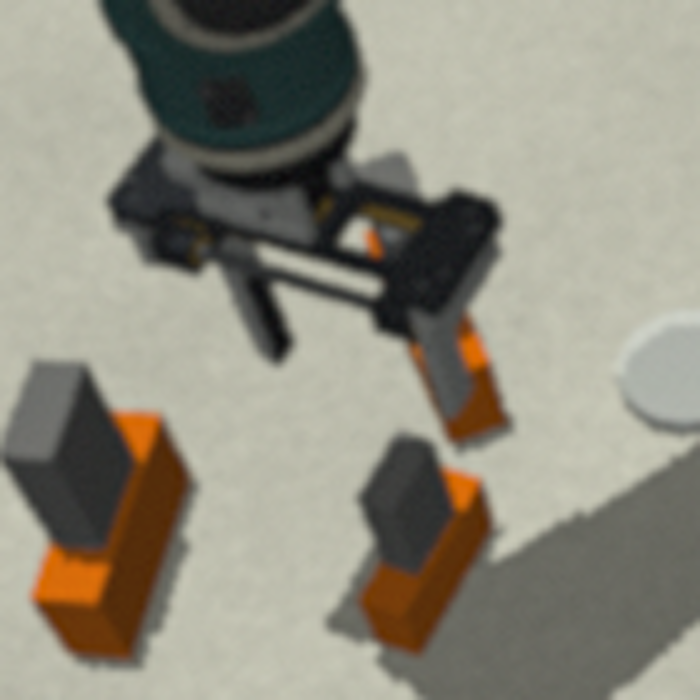

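View pics/t1.png

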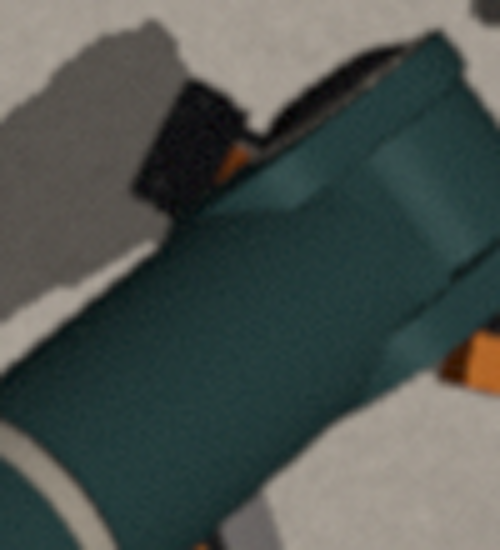

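```bash
python3 - <<'E'
from cell import *
from h import *
f=grab_frame("top");g=grab_frame("scene")
def A(u,v): return ((u+.5)/5-.5+350,(v+.5)/5-.5+205)
def B(u,v): return ((u+.5)/5-.5+90,(v+.5)/5-.5+125)
for z in (.12,.14,.15,.16,.17,.18): print(z,pix(f,A(193,432),z)[:2],pix(g,B(395,95),z)[:2])
print((proj(g,[0.4794,-.3616,.1972])-[90,105])*5)
E
```

```text
0.12 [ 0.31299645 -0.36806721] [ 0.27965987 -0.36783538]
0.14 [ 0.31456013 -0.36426323] [ 0.29823615 -0.36342394]
0.15 [ 0.31534198 -0.36236124] [ 0.30752429 -0.36121822]
0.16 [ 0.31612382 -0.36045925] [ 0.31681243 -0.3590125 ]
0.17 [ 0.31690566 -0.35855726] [ 0.32610057 -0.35680678]
0.18 [ 0.3176875  -0.35665527] [ 0.33538871 -0.35460106]
[[369.68676234 378.69987128]]
```

B's top is at about 0.16 m, so the gripper body at 0.17 m clears it. In the crop the jaws straddle A's handle along its thin side, so I'm descending.

```bash
python3 -m creep '[[[0,2,20,-0.005,0,-0.003,-1],[0,2,50,-0.005,0,-0.003,-1],[0,2,80,-0.005,0,-0.003,-1],[0,2,110,-0.005,0,-0.003,-1],[0,2,122,-0.005,0,-0.003,-1],[0,2,122,-0.005,0,-0.003,-1],[0,2,122,-0.005,0,-0.003,-1]]]'; python3 plan.py 0.4811 -0.3635 0.074 62.15
```

```text
time: 3.42
ee_pos: [0.4837, -0.3627, 0.0808]
tcp_rot: [0.003, 0.856, 0.517, 0.002]
wrist_force: [-0.0, 0.1, 0.6]
grip_width: 0.0941
t=3.42 shift mm [-1.9 -1.9  6.8] turn [0.006 0.    0.002] rows>=0.2 F [-0.   0.1  0.6] w 0.0941 j [ 0.06  0.63  0.73  1.79 -0.53  0.91  2.11]
```

```bash
python3 -m creep '[[[-1,-1,4,0.002,0,0.001,-1],[-1,-1,4,0.002,0,0.001,-1],[-1,-1,4,0.002,0,0.001,-1]]]'; python3 plan.py 0.4811 -0.3635 0.074 62.15
```

```text
time: 3.67
ee_pos: [0.4821, -0.3632, 0.0763]
tcp_rot: [0.002, 0.856, 0.516, 0.001]
wrist_force: [0.6, -0.3, 0.0]
grip_width: 0.0938
t=3.67 shift mm [-0.7 -0.7  2.3] turn [ 0.005 -0.     0.   ] rows>=0.1 F [ 0.6 -0.3  0. ] w 0.0938 j [ 0.06  0.64  0.73  1.8  -0.53  0.91  2.11]
```

```bash
python3 -m creep '[[[0,-1,1,0.004,0,0,-1],[0,-1,1,0.004,0,0,1],[0,-1,1,0.004,0,0,1],[0,-1,1,0.004,0,0,1],[0,-1,1,0.004,0,0,1],[0,-1,1,0.004,0,0,1],[0,-1,1,0.004,0,0,1],[0,-1,1,0.004,0,0,1]]]'; python3 plan.py 0.4811 -0.3635 0.074 62.15
```

```text
time: 4.33
ee_pos: [0.4807, -0.3625, 0.0742]
tcp_rot: [-0.0, 0.856, 0.516, -0.0]
wrist_force: [-0.2, -0.0, 0.4]
grip_width: 0.0506
t=4.33 shift mm [-0.7  0.8  0.2] turn [-0.001  0.     0.   ] rows>=0.0 F [-0.2 -0.   0.4] w 0.0506 j [ 0.06  0.64  0.73  1.8  -0.53  0.91  2.11]
```

```bash
python3 -m creep '[[[0,0,0,0,0,0,1],[0,0,0,0,0,0,1],[0,0,0,0,0,0,1],[0,0,0,0,0,0,1],[0,0,0,0,0,0,1],[0,0,0,0,0,0,1],[0,0,0,0,0,0,1],[0,0,0,0,0,0,1]]]'; python3 plan.py 0.4811 -0.3635 0.074 62.15
```

```text
time: 5.0
ee_pos: [0.4807, -0.3624, 0.0741]
tcp_rot: [-0.0, 0.856, 0.516, -0.0]
wrist_force: [-0.7, 0.6, -1.7]
grip_width: 0.024
t=5.00 shift mm [-0.8  0.9  0.1] turn [-0.001  0.     0.   ] rows>=0.0 F [-0.7  0.6 -1.7] w 0.024 j [ 0.06  0.64  0.73  1.8  -0.53  0.91  2.11]
```

```bash
python3 plan.py 0.4811 -0.3635 0.26 62.15; python3 plan.py 0.6206 -0.0275 0.26 97.02; python3 -m creep '[[[0,0,-10,0,0,0,1],[0,0,-30,0,0,0,1],[0,0,-55,0,0,0,1],[0,0,-85,0,0,0,1],[0,0,-115,0,0,0,1],[0,0,-145,0,0,0,1],[0,0,-170,0,0,0,1],[0,0,-186,0,0,0,1]]]'; python3 plan.py 0.6206 -0.0275 0.26 97.02; 
```

```text
t=5.00 shift mm [  -0.8    0.7 -185.9] turn [-0.001  0.     0.   ] rows>=4.5 F [-0.7  0.6 -1.7] w 0.024 j [ 0.06  0.64  0.73  1.8  -0.53  0.91  2.11]
t=5.00 shift mm [ 361.5  -32.8 -185.9] turn [-0.001 -0.    -0.608] rows>=9.8 F [-0.7  0.6 -1.7] w 0.024 j [ 0.06  0.64  0.73  1.8  -0.53  0.91  2.11]
time: 5.67
ee_pos: [0.481, -0.3631, 0.2637]
tcp_rot: [0.001, 0.857, 0.516, 0.0]
wrist_force: [-0.3, 0.0, -2.3]
grip_width: 0.0239
t=5.67 shift mm [362.  -33.4   3.6] turn [ 0.002  0.001 -0.609] rows>=8.7 F [-0.3  0.  -2.3] w 0.0239 j [-0.04  0.44  0.87  1.63 -0.35  1.24  1.98]
```

```bash
python3 -m creep '[[[20,-2,0,0,0,-0.04,1],[45,-4,0,0,0,-0.09,1],[75,-7,0,0,0,-0.15,1],[105,-10,0,0,0,-0.21,1],[135,-13,0,0,0,-0.27,1],[165,-16,0,0,0,-0.33,1],[195,-18,0,0,0,-0.39,1],[225,-21,0,0,0,-0.45,1]]]'; python3 plan.py 0.6206 -0.0275 0.26 97.02; 
```

```text
time: 6.33
ee_pos: [0.5676, -0.1525, 0.2611]
tcp_rot: [-0.0, 0.719, 0.695, 0.0]
wrist_force: [-0.2, -0.8, -2.2]
grip_width: 0.0235
t=6.33 shift mm [126.7  48.8   1.1] turn [-0.    -0.    -0.156] rows>=3.3 F [-0.2 -0.8 -2.2] w 0.0235 j [-0.35  0.37  0.73  1.66 -0.26  1.21  1.98]
```

```bash
python3 -m creep '[[[28,11,0,0,0,-0.05,1],[56,22,0,0,0,-0.1,1],[84,33,0,0,0,-0.14,1],[106,42,0,0,0,-0.156,1],[120,47,0,0,0,-0.156,1],[126,49,0,0,0,-0.156,1],[126,49,0,0,0,-0.156,1],[126,49,0,0,0,-0.156,1]]]'; python3 plan.py 0.6206 -0.0275 0.1655 97.02;python3 - <<'E'
from cell import *
from h import *
g=grab_frame("scene");crop(g,230,120,400,290,4,"pics/s2.png")
E
```

```text
time: 7.0
ee_pos: [0.6205, -0.0311, 0.2603]
tcp_rot: [-0.0, 0.664, 0.748, -0.0]
wrist_force: [-0.2, -1.1, -1.7]
grip_width: 0.0239
t=7.00 shift mm [ 3.6  0.7 94.8] turn [-0.001  0.    -0.004] rows>=2.3 F [-0.2 -1.1 -1.7] w 0.0239 j [-0.48  0.43  0.66  1.58 -0.27  1.23  1.91]
```

View pics/s2.png

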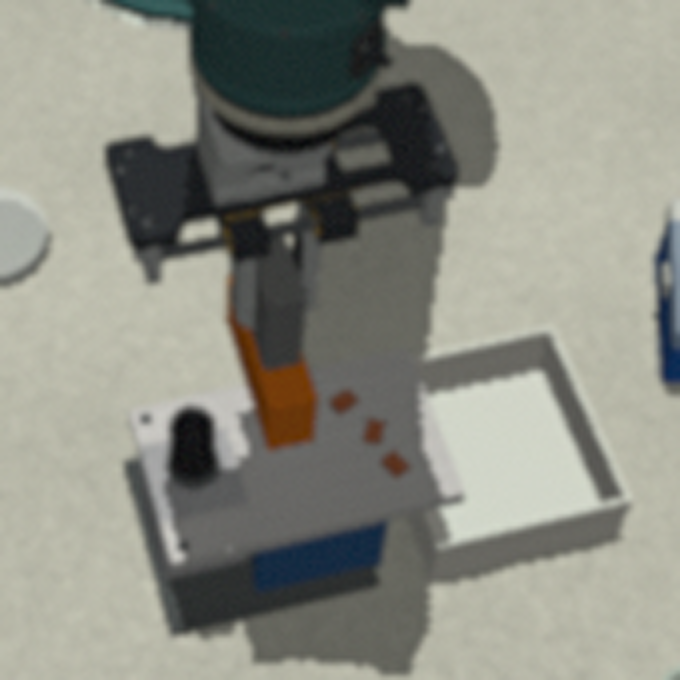

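The scraper is upright at crop (280,370), between the knob (193,440) and the chips (345-395, 400-465). I'm lowering it now.

```bash
python3 -m creep '[[[3,0,20,0,0,-0.004,1],[3,0,45,0,0,-0.004,1],[3,0,70,0,0,-0.004,1],[3,0,84,0,0,-0.004,1],[3,0,90,0,0,-0.004,1],[3,0,90,0,0,-0.004,1],[3,0,90,0,0,-0.004,1],[3,0,90,0,0,-0.004,1]]]'; python3 plan.py 0.6206 -0.0275 0.1655 97.02;python3 plan.py 0.6053 0.0966 0.1655 97.02;python3 - <<'E'
from cell import *
from h import *
g=grab_frame("scene");crop(g,250,170,400,290,5,"pics/s3.png")
E
```

```text
time: 7.72
ee_pos: [0.621, -0.0272, 0.1715]
tcp_rot: [0.0, 0.662, 0.749, 0.0]
wrist_force: [-0.3, 0.6, -1.6]
grip_width: 0.024
t=7.72 shift mm [-0.3 -0.4  6. ] turn [ 0.001 -0.     0.001] rows>=0.1 F [-0.3  0.6 -1.6] w 0.024 j [-0.46  0.51  0.62  1.67 -0.33  1.07  1.96]
t=7.72 shift mm [124.8  -0.3   6.1] turn [ 0.001 -0.     0.001] rows>=3.0 F [-0.3  0.6 -1.6] w 0.024 j [-0.46  0.51  0.62  1.67 -0.33  1.07  1.96]
```

View pics/s3.png

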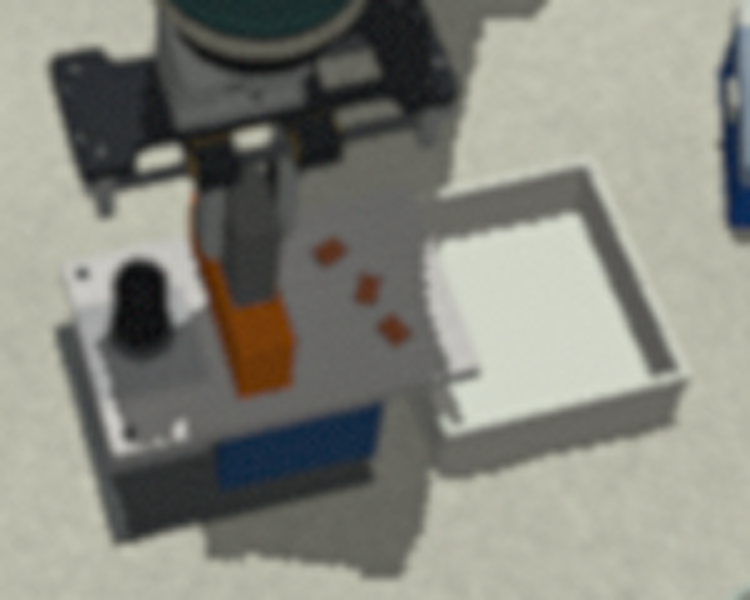

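```bash
python3 -m creep '[[[0,0,2,0,0,0,1],[0,0,4.5,0,0,0,1],[4,0,4.5,0,0,0,1],[10,0,4.5,0,0,0,1],[16,0,4.5,0,0,0,1],[22,0,4.5,0,0,0,1],[28,0,4.5,0,0,0,1],[34,0,4.5,0,0,0,1]]]'; python3 plan.py 0.6053 0.0966 0.1655 97.02
```

```text
time: 8.43
ee_pos: [0.6161, 0.008, 0.1658]
tcp_rot: [-0.0, 0.662, 0.75, -0.0]
wrist_force: [1.2, -0.9, -2.2]
grip_width: 0.0238
t=8.43 shift mm [89.2  0.2  0.3] turn [-0.001 -0.001  0.002] rows>=2.1 F [ 1.2 -0.9 -2.2] w 0.0238 j [-0.51  0.5   0.61  1.69 -0.33  1.05  1.9 ]
```

Height is 0.1658, about 1.7 mm above the deck. I'm continuing the sweep steadily.

```bash
python3 -m creep '[[[6,0,0,0,0,0,1],[12,0,0,0,0,0,1],[18,0,0,0,0,0,1],[24,0,0,0,0,0,1],[30,0,0,0,0,0,1],[36,0,0,0,0,0,1],[42,0,0,0,0,0,1],[48,0,0,0,0,0,1]]]'; python3 plan.py 0.6053 0.0966 0.1655 97.02;python3 - <<'E'
from cell import *
from h import *
g=grab_frame("scene");crop(g,250,170,400,290,5,"pics/s4.png")
E
```

```text
time: 9.1
ee_pos: [0.6102, 0.0553, 0.1658]
tcp_rot: [-0.0, 0.662, 0.75, -0.0]
wrist_force: [0.3, 0.3, -2.1]
grip_width: 0.0238
t=9.10 shift mm [41.5  0.3  0.3] turn [-0.001 -0.     0.002] rows>=1.0 F [ 0.3  0.3 -2.1] w 0.0238 j [-0.59  0.5   0.61  1.7  -0.32  1.05  1.82]
```

View pics/s4.png

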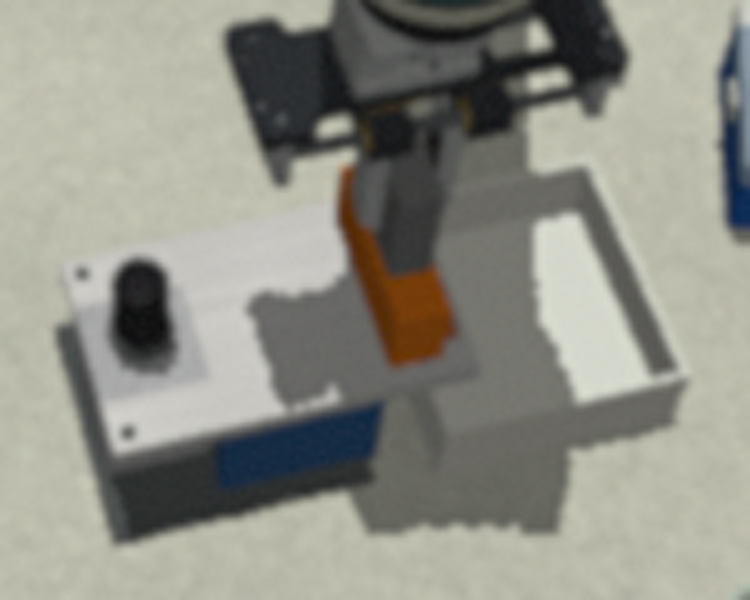

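```bash
python3 -m creep '[[[5,0,0,0,0,0,1],[10,0,0,0,0,0,1],[15,0,0,0,0,0,1],[20,0,0,0,0,0,1],[25,0,0,0,0,0,1],[30,0,0,0,0,0,1],[35,0,0,0,0,0,1],[40,0,0,0,0,0,1]]]';python3 -m creep '[[[2,0,0,0,0,0,1],[4,0,0,0,0,0,1],[4,0,0,0,0,0,1],[4,0,-10,0,0,0,1],[4,0,-30,0,0,0,1],[4,0,-50,0,0,0,1],[4,0,-70,0,0,0,1],[4,0,-90,0,0,0,1]]]'; python3 - <<'E'
from cell import *
from h import *
g=grab_frame("scene");crop(g,250,170,400,290,5,"pics/s5.png")
g=grab_frame("top");crop(g,190,140,320,240,6,"pics/t5.png")
E
```

```text
time: 9.82
ee_pos: [0.6052, 0.095, 0.1657]
tcp_rot: [-0.0, 0.662, 0.75, -0.0]
wrist_force: [-0.1, 0.2, -1.3]
grip_width: 0.0237
time: 10.48
ee_pos: [0.6049, 0.0978, 0.2576]
tcp_rot: [-0.0, 0.662, 0.749, -0.0]
wrist_force: [-0.3, 0.9, -2.5]
grip_width: 0.024
```

View pics/s5.png

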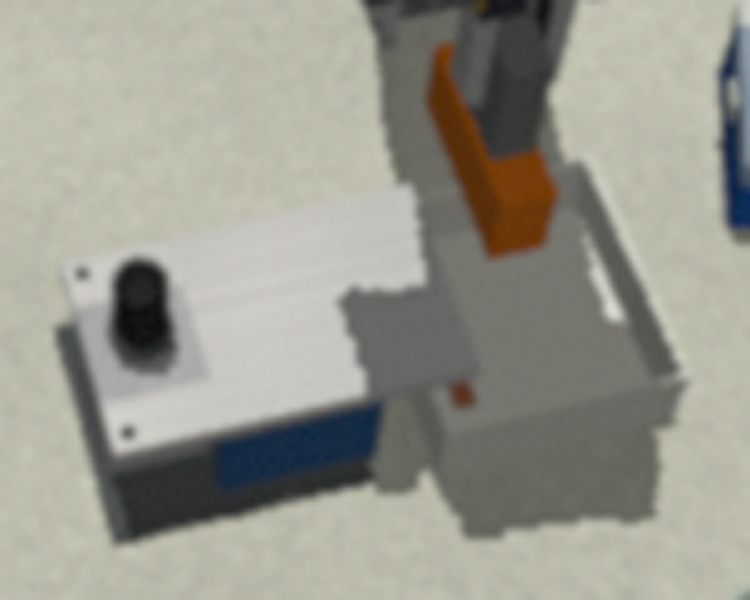

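View pics/t5.png

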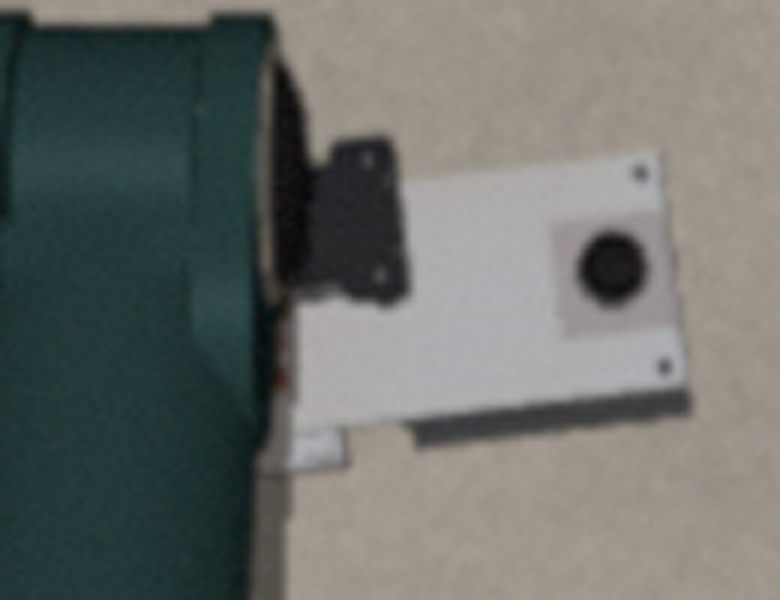

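Deck is clear: scene crop shows one chip in the tray at (460,393). I'll check the others once the arm is away. Returning the scraper.

```bash
python3 plan.py 0.4807 -0.3624 0.265 62.15; python3 -m creep '[[[-20,0,-5,0,0,0.03,1],[-45,0,-8,0,0,0.06,1],[-75,1,-8,0,0,0.1,1],[-108,2,-8,0,0,0.15,1],[-141,3,-8,0,0,0.2,1],[-174,4,-8,0,0,0.25,1],[-207,5,-8,0,0,0.3,1],[-240,6,-8,0,0,0.35,1]]]';python3 - <<'E'
from cell import *
from h import *
g=grab_frame("top");crop(g,190,140,320,240,6,"pics/t6.png")
E
python3 plan.py 0.4807 -0.3624 0.265 62.15
```

```text
t=10.58 shift mm [-441.3 -181.3   -6.7] turn [ 0.004 -0.002  0.61 ] rows>=11.4 F [ 0.8 -0.1 -2.6] w 0.024 j [-0.68  0.4   0.64  1.6  -0.25  1.22  1.7 ]
time: 11.25
ee_pos: [0.6402, -0.1411, 0.2632]
tcp_rot: [-0.001, 0.783, 0.622, -0.001]
wrist_force: [-0.1, 1.3, -1.6]
grip_width: 0.024
t=11.30 shift mm [-245.5 -103.4   -0.7] turn [-0.001  0.003  0.246] rows>=6.4 F [-5.6 -5.9 -3.7] w 0.0236 j [-0.33  0.52  0.75  1.48 -0.36  1.28  1.79]
```

View pics/t6.png

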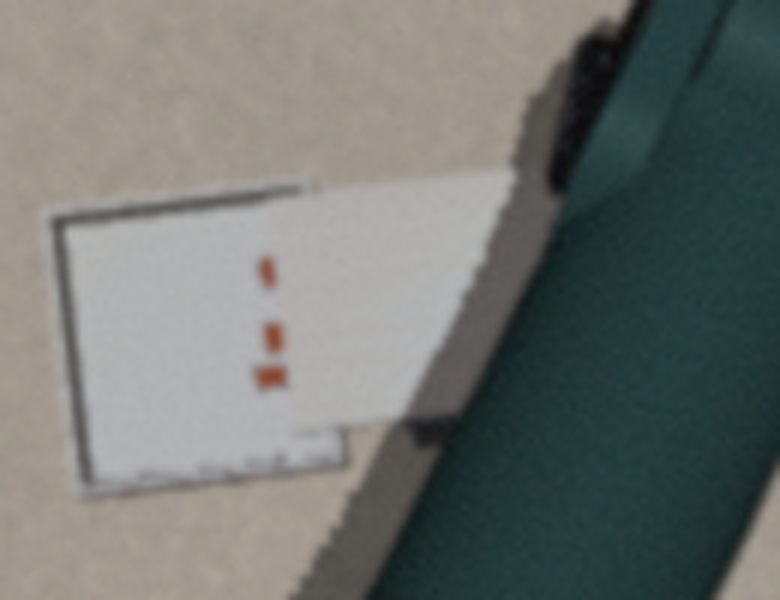

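All three chips lie in the tray at top-crop (267,272), (275,338) and (270,377), just beyond the deck edge. Next is putting the scraper back.

```bash
python3 -m creep '[[[-30,-13,0,0,0,0.05,1],[-61,-26,0,0,0,0.1,1],[-92,-39,0,0,0,0.15,1],[-123,-52,0,0,0,0.2,1],[-154,-65,0,0,0,0.235,1],[-185,-78,0,0,0,0.246,1],[-215,-91,0,0,0,0.246,1],[-235,-99,0,0,0,0.246,1]]]'; python3 plan.py 0.4807 -0.3624 0.0755 62.15
```

```text
time: 11.97
ee_pos: [0.4885, -0.3487, 0.2636]
tcp_rot: [-0.0, 0.854, 0.521, -0.001]
wrist_force: [-0.7, -0.1, -1.8]
grip_width: 0.0241
t=11.97 shift mm [-15.6  -0.4 188.1] turn [-0.001  0.001  0.011] rows>=4.5 F [-0.7 -0.1 -1.8] w 0.0241 j [-0.07  0.43  0.87  1.63 -0.34  1.24  1.96]
```

```bash
python3 -m creep '[[[-10,0,10,0,0,0.008,1],[-12,0,40,0,0,0.008,1],[-12,0,70,0,0,0.008,1],[-12,0,100,0,0,0.008,1],[-12,0,130,0,0,0.008,1],[-12,0,155,0,0,0.008,1],[-12,0,170,0,0,0.008,1],[-12,0,175,0,0,0.008,1]]]'; python3 plan.py 0.4807 -0.3624 0.0745 62.15
```

```text
time: 12.63
ee_pos: [0.4846, -0.3553, 0.0854]
tcp_rot: [-0.002, 0.855, 0.519, -0.001]
wrist_force: [-0.7, 1.1, -2.8]
grip_width: 0.024
t=12.63 shift mm [-8.1 -0.1 10.9] turn [-0.005  0.     0.006] rows>=0.3 F [-0.7  1.1 -2.8] w 0.024 j [ 0.04  0.63  0.74  1.79 -0.52  0.93  2.1 ]
```

```bash
python3 -m creep '[[[0,0,3,0,0,0,1],[0,0,6,0,0,0,1],[0,0,6,0,0,0,1],[0,0,6,0,0,0,1]]]'; python3 plan.py 0.4807 -0.3624 0.0745 62.15
```

```text
time: 12.97
ee_pos: [0.4863, -0.3567, 0.0835]
tcp_rot: [0.0, 0.855, 0.519, 0.0]
wrist_force: [-0.3, -0.1, -1.8]
grip_width: 0.0238
t=12.97 shift mm [-7.6 -2.3  9. ] turn [ 0.    -0.     0.006] rows>=0.3 F [-0.3 -0.1 -1.8] w 0.0238 j [ 0.04  0.63  0.74  1.79 -0.52  0.92  2.1 ]
```

```bash
python3 -m creep '[[[0,0,3,0,0,0,1],[0,0,6,0,0,0,1],[0,0,8,0,0,0,1],[0,0,8.5,0,0,0,1],[0,0,8.5,0,0,0,1],[0,0,8.5,0,0,0,1]]]'; python3 plan.py 0.4807 -0.3624 0.0741 62.15
```

```text
time: 13.47
ee_pos: [0.4858, -0.3565, 0.0742]
tcp_rot: [-0.0, 0.855, 0.519, -0.0]
wrist_force: [0.8, 0.0, -1.3]
grip_width: 0.0238
t=13.47 shift mm [-7.6 -1.8  0.1] turn [-0.001  0.     0.006] rows>=0.2 F [ 0.8  0.  -1.3] w 0.0238 j [ 0.05  0.64  0.73  1.79 -0.53  0.91  2.11]
```

Back at grasp height, so release.

```bash
python3 -m creep '[[[0,0,0,0,0,0,-1],[0,0,0,0,0,0,-1],[0,0,0,0,0,0,-1],[0,0,0,0,0,0,-1],[0,0,0,0,0,0,-1],[0,0,0,0,0,0,-1],[0,0,0,0,0,0,-1],[0,0,0,0,0,0,-1]]]';python3 -m creep '[[[0,0,0,0,0,0,-1],[0,0,-5,0,0,0,-1],[0,0,-30,0,0,0,-1],[0,0,-60,0,0,0,-1],[0,0,-90,0,0,0,-1],[0,0,-120,0,0,0,-1],[0,0,-150,0,0,0,-1],[0,0,-180,0,0,0,-1]]]'; python3 - <<'E'
from cell import *
from h import *
g=grab_frame("scene");crop(g,90,105,230,245,5,"pics/s7.png")
g=grab_frame("top");crop(g,190,140,320,240,6,"pics/t7.png")
E
python3 plan.py 0.6273 -0.0820 0.25 97
```

```text
time: 14.13
ee_pos: [0.4858, -0.3565, 0.0742]
tcp_rot: [-0.0, 0.855, 0.519, -0.0]
wrist_force: [0.5, -0.2, 0.4]
grip_width: 0.0739
time: 14.8
ee_pos: [0.4856, -0.3566, 0.2561]
tcp_rot: [-0.0, 0.855, 0.519, -0.0]
wrist_force: [-0.1, 0.2, 0.6]
grip_width: 0.0942
t=14.90 shift mm [309.6  -3.1   8.9] turn [ 0.005  0.002 -0.602] rows>=7.4 F [-0.  -1.  -0.5] w 0.0941 j [-0.05  0.44  0.87  1.63 -0.36  1.23  1.98]
```

View pics/s7.png

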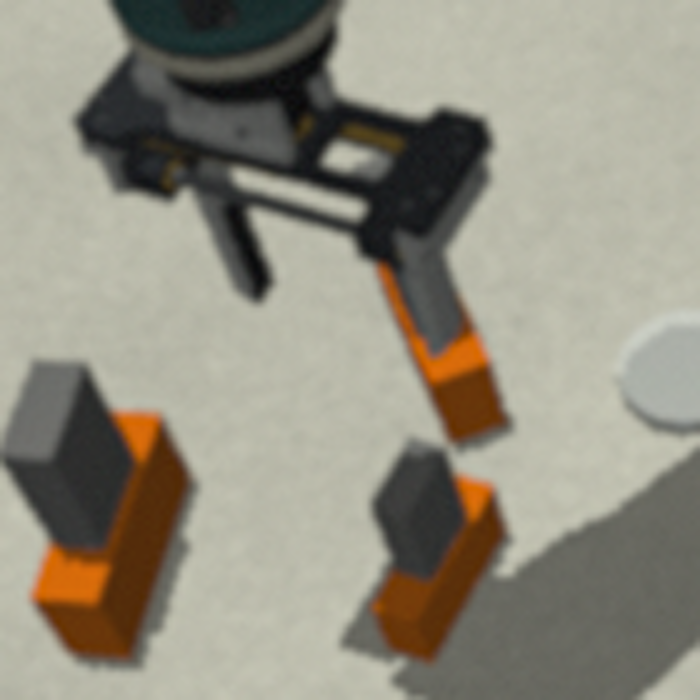

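View pics/t7.png

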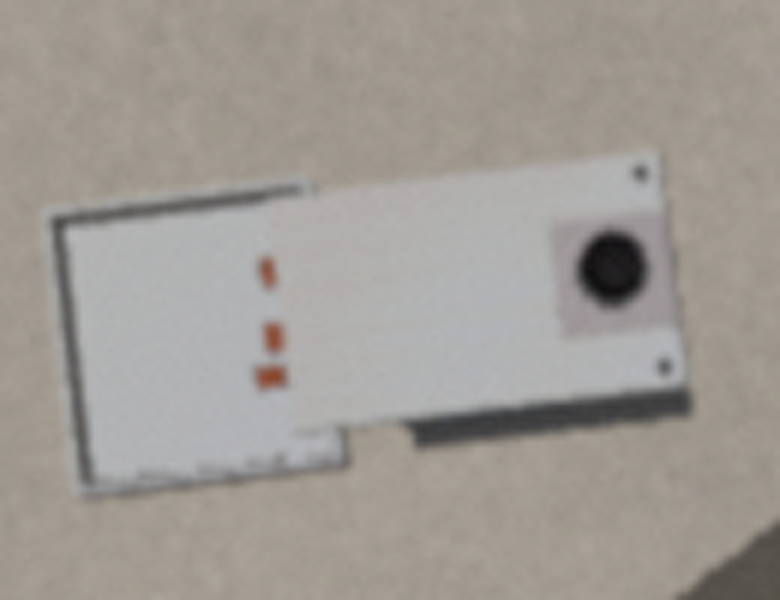

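```bash
cat > knob.py <<'E'
from cell import *
from h import *
from scipy.optimize import least_squares
ims={n:grab_frame(n) for n in ("top","scene")}
def meas(F,box,thr=60):
    x0,y0,x1,y1=box;c=F["img"][y0:y1,x0:x1].astype(float).max(2)
    m=(c<thr).astype(np.uint8);n,l,s,ce=cv2.connectedComponentsWithStats(m);k=1+np.argmax(s[1:,4]);
    return ce[k]+[x0,y0],s[k,4],s[k]
a=np.linspace(0,2*np.pi,60)
def model(F,x,y,dz=0):
    P=[(x+15e-3*np.cos(t),y+15e-3*np.sin(t),z+dz) for z in (.107,.155) for t in a]
    h=cv2.convexHull(proj(F,P).astype(np.float32));M=cv2.moments(h);return np.array([M["m10"]/M["m00"],M["m01"]/M["m00"]]),M["m00"]
B={"top":(278,172,306,200),"scene":(266,216,292,247)}
for n in ims:
    c,A,s=meas(ims[n],B[n]);print(n,c,A,s[:4])
    r=least_squares(lambda p:model(ims[n],*p)[0]-c,[.627,-.082]);print(r.x,model(ims[n],*r.x))
E
python3 knob.py
```

```text
top [291.6627907 184.1627907] 86 [ 9  7 10 11]
[ 0.62617154 -0.08037795] (array([291.66279063, 184.16279037]), 99.19490392995067)
scene [277.97590361 232.14457831] 166 [ 7  7 11 19]
[ 0.63376426 -0.08228958] (array([277.97590409, 232.14457837]), 201.7371273834724)
```

Top gives the knob at (0.6262,-0.0804), and the deck fit gives (0.6273,-0.0820). The scene view is biased along its viewing direction but agrees on y (-0.0823). I'll use (0.6267,-0.0815).

```bash
python3 plan.py 0.6267 -0.0815 0.25 97; python3 -m creep '[[[20,0,0,0,0,-0.05,-1],[50,0,0,0,0,-0.12,-1],[85,0,0,0,0,-0.2,-1],[120,-1,0,0,0,-0.28,-1],[155,-2,0,0,0,-0.36,-1],[190,-3,0,0,0,-0.44,-1],[225,-3,2,0,0,-0.52,-1],[255,-3,3,0,0,-0.58,-1]]]';python3 plan.py 0.6267 -0.0815 0.25 97
```

```text
t=15.00 shift mm [308.9  -2.3   4.9] turn [ 0.    -0.    -0.602] rows>=7.4 F [-1.2 -0.3 -0.7] w 0.0937 j [-0.05  0.45  0.87  1.64 -0.36  1.23  1.98]
time: 15.67
ee_pos: [0.6013, -0.1262, 0.2498]
tcp_rot: [-0.001, 0.669, 0.743, -0.0]
wrist_force: [0.0, 0.2, -0.3]
grip_width: 0.0942
t=15.67 shift mm [41.8 29.9 -0.2] turn [-0.002 -0.001 -0.016] rows>=1.2 F [ 0.   0.2 -0.3] w 0.0942 j [-0.35  0.43  0.68  1.61 -0.28  1.21  2.07]
```

```bash
python3 -m creep '[[[15,11,0,0,0,-0.016,-1],[30,21,0,0,0,-0.016,-1],[38,27,0,0,0,-0.016,-1],[42,30,0,0,0,-0.016,-1],[42,30,0,0,0,-0.016,-1],[42,30,0,0,0,-0.016,-1],[42,30,0,0,0,-0.016,-1],[42,30,0,0,0,-0.016,-1]]]';python3 plan.py 0.6267 -0.0815 0.20 97
```

```text
time: 16.33
ee_pos: [0.6263, -0.0853, 0.2513]
tcp_rot: [-0.0, 0.665, 0.746, -0.0]
wrist_force: [-0.8, -0.1, -0.0]
grip_width: 0.0937
t=16.33 shift mm [ 3.7  0.9 51.3] turn [-0.001 -0.    -0.008] rows>=1.2 F [-0.8 -0.1 -0. ] w 0.0937 j [-0.39  0.46  0.67  1.56 -0.29  1.23  2.01]
```

```bash
python3 -m creep '[[[4,1,20,0,0,-0.008,-1],[4,1,45,0,0,-0.008,-1],[4,1,70,0,0,-0.008,-1],[4,1,85,0,0,-0.008,-1],[4,1,85,0,0,-0.008,-1],[4,1,85,0,0,-0.008,-1],[4,1,85,0,0,-0.008,-1],[4,1,85,0,0,-0.008,-1]]]';python3 plan.py 0.6267 -0.0815 0.112 97;python3 - <<'E'
from cell import *
from h import *
g=grab_frame("scene");crop(g,230,150,350,280,5,"pics/s8.png")
E
```

```text
time: 17.0
ee_pos: [0.6278, -0.0804, 0.1676]
tcp_rot: [0.0, 0.662, 0.75, 0.0]
wrist_force: [-0.2, -0.6, -0.1]
grip_width: 0.0938
t=17.00 shift mm [-1.  -1.3 55.6] turn [ 0.001 -0.     0.002] rows>=1.3 F [-0.2 -0.6 -0.1] w 0.0938 j [-0.37  0.53  0.63  1.65 -0.35  1.07  2.05]
```

View pics/s8.png

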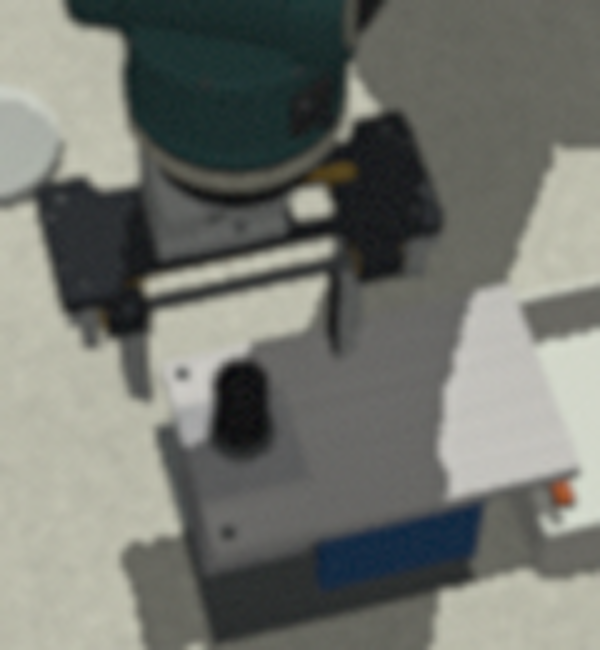

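The knob is centred between the fingertips (midpoint near crop (240,372), knob top at (240,375)). Descending.

```bash
python3 -m creep '[[[-1,-1,15,0,0,0.002,-1],[-1,-1,35,0,0,0.002,-1],[-1,-1,50,0,0,0.002,-1],[-1,-1,54,0,0,0.002,-1],[-1,-1,54,0,0,0.002,-1],[-1,-1,54,0,0,0.002,-1],[-1,-1,54,0,0,0.002,-1]]]';python3 plan.py 0.6267 -0.0815 0.112 97
```

```text
time: 17.63
ee_pos: [0.6269, -0.0813, 0.1135]
tcp_rot: [0.0, 0.663, 0.749, 0.0]
wrist_force: [-0.6, -0.4, 0.0]
grip_width: 0.094
t=17.63 shift mm [-0.2 -0.2  1.5] turn [ 0.001 -0.     0.   ] rows>=0.0 F [-0.6 -0.4  0. ] w 0.094 j [-0.35  0.59  0.6   1.69 -0.39  0.98  2.08]
```

```bash
python3 -m creep '[[[0,0,0,0,0,0,0.2],[0,0,0,0,0,0,0.3],[0,0,0,0,0,0,0.3],[0,0,0,0,0,0,0.3],[0,0,0,0,0,0,0.3],[0,0,0,0,0,0,0.3],[0,0,0,0,0,0,0.3],[0,0,0,0,0,0,0.3]]]';python3 -m creep '[[[0,0,0,0,0,0,0.3],[0,0,0,0,0,0,0.31],[0,0,0,0,0,0,0.32],[0,0,0,0,0,0,0.33]]]'; python3 plan.py 0.6267 -0.0815 0.112 97
```

```text
time: 18.3
ee_pos: [0.6262, -0.0812, 0.1121]
tcp_rot: [-0.0, 0.663, 0.749, -0.0]
wrist_force: [-0.2, 0.6, 0.2]
grip_width: 0.0438
time: 18.63
ee_pos: [0.6262, -0.0812, 0.1121]
tcp_rot: [-0.0, 0.663, 0.749, -0.0]
wrist_force: [0.6, -0.5, 0.4]
grip_width: 0.0312
t=18.63 shift mm [-0.4  0.4  0.1] turn [-0.001 -0.    -0.   ] rows>=0.0 F [ 0.6 -0.5  0.4] w 0.0312 j [-0.35  0.6   0.6   1.69 -0.39  0.98  2.08]
```

```bash
python3 -m creep '[[[0,0,0,0,0,0,0.35],[0,0,0,0,0,0,0.38],[0,0,0,0,0,0,0.45],[0,0,0,0,0,0,1],[0,0,0,0,0,0,1],[0,0,0,0,0,0,1]]]'; for i in 1 2 3; do python3 -m creep '[[[0,0,0,0,0,0,1]]]'|grep -E "force|width"; done
```

```text
time: 19.13
ee_pos: [0.6262, -0.081, 0.1122]
tcp_rot: [-0.001, 0.663, 0.749, -0.0]
wrist_force: [-0.9, 1.6, 1.0]
grip_width: 0.0294
wrist_force: [0.2, 0.9, 1.4]
grip_width: 0.0296
wrist_force: [0.3, 1.2, -0.1]
grip_width: 0.0296
wrist_force: [-0.2, 2.5, 0.1]
grip_width: 0.0296
```

```bash
python3 -m creep '[[[0,0,-1,0,0,0,1],[0,0,-3,0,0,0,1],[0,0,-5,0,0,0,1],[0,0,-7,0,0,0,1],[0,0,-9,0,0,0,1],[0,0,-11,0,0,0,1],[0,0,-13,0,0,0,1],[0,0,-13,0,0,0,1]]]'; python3 plan.py 0.6262 -0.0811 0.156 97
```

```text
time: 20.05
ee_pos: [0.6264, -0.0812, 0.1256]
tcp_rot: [-0.0, 0.663, 0.749, 0.0]
wrist_force: [-0.0, -0.3, -4.4]
grip_width: 0.0297
t=20.05 shift mm [  0.1  -0.2 -30.4] turn [-0. -0.  0.] rows>=0.7 F [-0.  -0.3 -4.4] w 0.0297 j [-0.35  0.58  0.6   1.68 -0.38  1.    2.08]
```

Lateral force is near zero and the load is the pestle's weight. I'll lift the remaining 30 mm slowly.

```bash
python3 -m creep '[[[0,0,-2,0,0,0,1],[0,0,-5,0,0,0,1],[0,0,-8,0,0,0,1],[0,0,-11,0,0,0,1],[0,0,-14,0,0,0,1],[0,0,-17,0,0,0,1],[0,0,-20,0,0,0,1],[0,0,-20,0,0,0,1]]]'; python3 -m creep '[[[0,0,-2,0,0,0,1],[0,0,-5,0,0,0,1],[0,0,-8,0,0,0,1],[0,0,-9.5,0,0,0,1],[0,0,-9.5,0,0,0,1],[0,0,-9.5,0,0,0,1],[0,0,-9.5,0,0,0,1]]]'; python3 plan.py 0.6264 -0.0812 0.156 97;python3 - <<'E'
from cell import *
from h import *
g=grab_frame("scene");crop(g,240,170,390,290,5,"pics/s9.png")
E
```

```text
time: 20.72
ee_pos: [0.6265, -0.0812, 0.1459]
tcp_rot: [-0.0, 0.663, 0.749, 0.0]
wrist_force: [0.9, 0.0, -3.6]
grip_width: 0.0297
time: 21.3
ee_pos: [0.6262, -0.0811, 0.1546]
tcp_rot: [-0.001, 0.663, 0.749, -0.0]
wrist_force: [-0.9, -0.3, -4.3]
grip_width: 0.0298
t=21.30 shift mm [-0.1  0.2 -1.4] turn [-0.001 -0.001  0.   ] rows>=0.0 F [-0.9 -0.3 -4.3] w 0.0298 j [-0.37  0.55  0.62  1.66 -0.36  1.05  2.06]
```

View pics/s9.png

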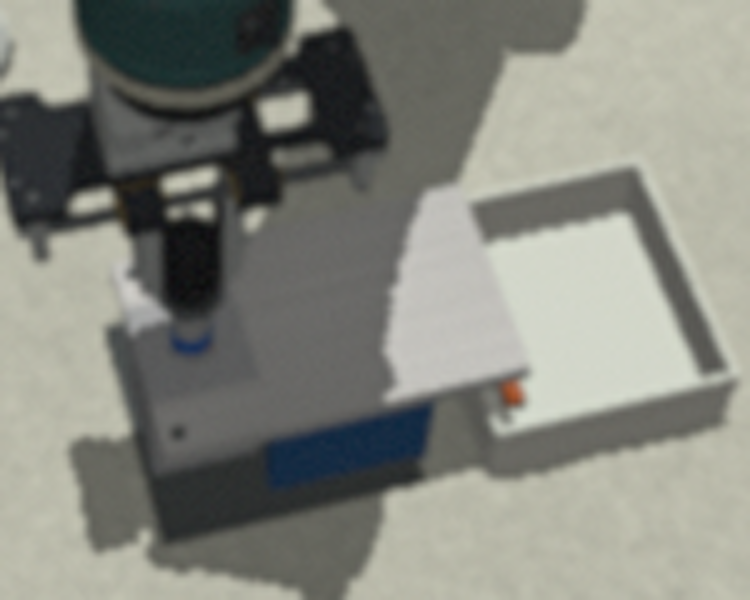

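```bash
python3 - <<'E'
from cell import *
from h import *
g=grab_frame("scene");crop(g,260,205,300,245,15,"pics/s10.png")
for z in (.09,.0965,.1105,.144,.149,.155,.1975):
    print(z,np.round(((proj(g,[.6267,-.0815,z])+.5-[260,205])*15)[0]), "front",np.round(((proj(g,[.6377,-.0805,z])+.5-[260,205])*15)[0]))
E
```

```text
0.09 [278. 499.] front [292. 552.]
0.0965 [278. 481.] front [292. 534.]
0.1105 [277. 441.] front [291. 495.]
0.144 [276. 343.] front [290. 397.]
0.149 [276. 327.] front [290. 382.]
0.155 [275. 309.] front [290. 364.]
0.1975 [274. 175.] front [288. 231.]
```

View pics/s10.png

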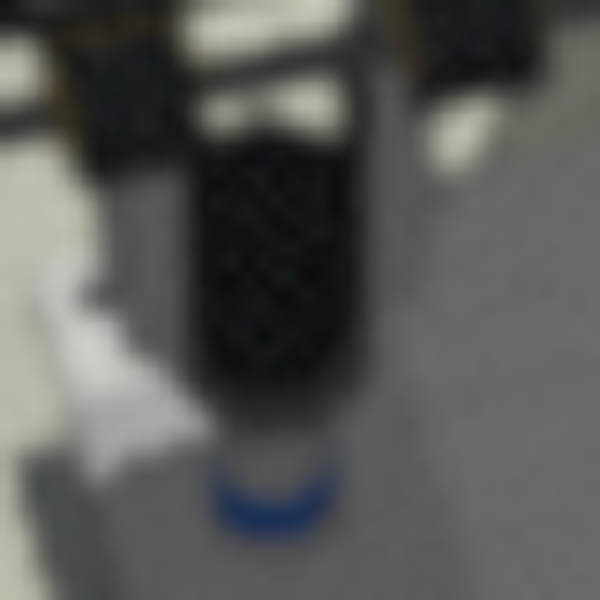

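The blue band spans rows 498-540 in the crop, against 495-534 expected for a 42.5 mm lift, and no red shows. One last look at the whole bench.

```bash
python3 -m creep '[[[0,0,-1,0,0,0,1],[0,0,-1,0,0,0,1],[0,0,-1,0,0,0,1],[0,0,-1,0,0,0,1],[0,0,-1,0,0,0,1],[0,0,-1,0,0,0,1]]]'; python3 - <<'E'
from cell import *
import cv2
for n in ("scene","top"):
    cv2.imwrite(f"pics/{n}_end.png",grab_frame(n)["img"][:,:,::-1])
s=state();print(s["time"],s["ee_pos"],s["wrist_force"],s["grip_width"],abs(s["joint_velocities"]).max())
E
```

```text
time: 21.9
ee_pos: [0.6262, -0.0811, 0.1556]
tcp_rot: [-0.0, 0.663, 0.749, -0.0]
wrist_force: [-0.5, -0.5, -3.5]
grip_width: 0.0297
22.0 [ 0.62627579 -0.08112624  0.15564475] [ 0.25550521  0.00990616 -4.16816002] 0.02943538152949745 0.0010536723381555076
```

View pics/scene_end.png

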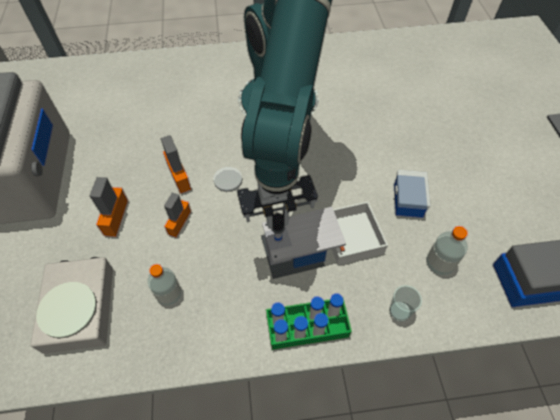

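View pics/top_end.png

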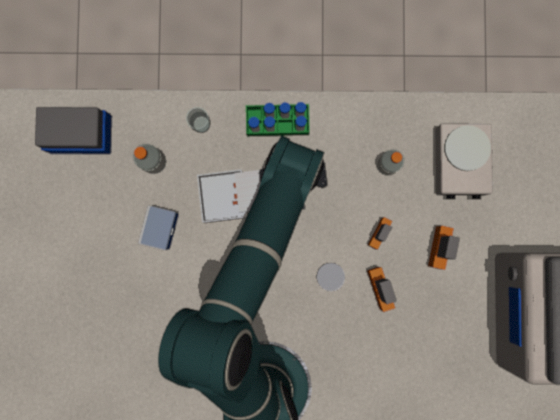

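The chips are in the tray at top (235,195). The scraper stands upright at scene (177,215), and nothing else has moved. The pestle is held still, so I'm handing in.

```bash
python3 -c "
from cell import job_done
print(job_done())"
```

```text
the job is handed in; nothing more can be done
None
```

The job is handed in at about 22 s of the 64 s allowed; the interface reports no verdict.

**What I did:** I gripped the smallest of the three scraper-like objects and swept the three chips off the deck into the tray in one pass, about 1.7 mm above the deck. I stood the scraper upright again about 8 mm from where it started and let go. Then I drew the pestle straight up and am holding it there.

**Last checks:**
- **Chips:** the top view shows all three in the tray, just past the deck edge. The scene view shows only one; I take the other two to be hidden behind the deck edge.
- **Scraper and bystanders:** the scraper looks upright and released, and the bystanders look unmoved in both end pictures, judged by eye.
- **Pestle lift:** about 43.5 mm by the tool's height, raised 1 mm after the last close look. In that close look, at 42.5 mm, the blue band was about 6 mm clear of the deck, matching the expected position to within a few enlarged pixels, with no red showing.
- **Pestle hold:** the sideways wrist force was under 1 N, so it is not wedged. The load was about 4 N, near the pestle's weight. The grip was 29.4 mm wide on the 30 mm knob, and the arm was still.

**Disagreement:** a single-camera estimate of the knob from the scene view was about 7 mm off in x. I used the top view and the crusher's edges instead, and the near-zero side force when gripping supported that.

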